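# Reset the spindle stand for the longer spindle and lay it in

## Robot

A 6-joint arm with a two-finger parallel gripper is mounted at the origin on a cart in front of the work surface, level with it; the furniture and walls round the work are solid. World frame = base frame: x ahead of the robot, y to its left, z up, the work surface at z = 0. Lengths are in m, angles in rad, forces in N, time in s.
With the tool pointing down it reaches from about 0.35 to 0.85 m from the base axis. Payload 8.1 kg.
Tool frame: the origin (TCP) lies on the centre line of the jaws, within the pads' length; the fingertips stand 17 mm ahead of it and the grasp point (between the pads) lies 2 mm behind it; z points along the fingers, y is the line along which they close (so a half turn about z gives the same grasp; the last joint's range is limited). The gripper opens to 93 mm and grips with 3 to 60 N. Pads are 15 mm wide; open, the fingers measure 128 mm over their backs; the gripper's body (75 mm by 188 mm) begins 65 mm behind the grasp point.
Start: joints at [1.201, 0.13, 1.488, -0, 1.523, -0.085], TCP at [0.169, 0.576, 0.208] pointing down, gripper open.
Joint ranges: [-2.96, 2.96], [-0.89, 2.26], [0.02, 2.5], [-1.34, 4.48], [0, 2.73], [-2.66, 2.66]. Speed limits (rad/s): [2.39, 2.39, 2.79, 3.14, 3.14, 3.14].

## Interface

Orientations are given as a rotation vector (axis times angle).
In Python, from plant import robot, optics, close_job, models gives the robot as it stands.
- The arm moves only by the shell command python3 -m inch 'ROWS' [OPENING] [FORCE]. ROWS is a JSON object of lists of equal length, an entry for each row: "travel": the shift along the tool's x, y, z in m, a list of three; "spin": the turn about the tool's z in rad. In form: {"travel": [[x, y, z], ...], "spin": [spin, ...]}. A call has 1 to 10 rows; each row is the pose to reach, as a shift and turn from the pose commanded when the call began, along the tool's axes at that moment; what a row does not reach only later rows make up. A row lasts 1/12 s, in which the tool goes at most 41.7 mm and 7.16 degrees, less where a joint would pass 70% of its speed; a pose out of reach is approached as far as the arm can. A call with a gripper value outside its range is refused whole. OPENING is the closure, from 0 (fully open) to 1 (shut), set as the call begins (- or left out, the last holds). The fingers move at their own pace and stop on an object; FORCE is the grip in N (left out, the last holds). Time passes only in rows, so rows that repeat a pose let the fingers close. It gives the time, the measured TCP pose, the force, the opening and the grip force at its end, in the units of the state.
- robot.read_state(): the state, without advancing time (a new reading comes with each control period).
- optics.read_camera(name): name is "side" or "top"; returns (picture, depth): 420x560x3 uint8, red, green, blue; 420x560 float32, m along the optical axis (not along the pixel's ray), 0 where there is no reading.
- optics.camera_info(name): a dict with "camera_matrix" (3x3 intrinsics, pixels), "dist" ([k1, k2, p1, p2, k3] as OpenCV has them; the pictures are not rectified), "view" (4x4, takes a point from world to camera coordinates). Camera axes: x right, y down, z forward; pixel columns grow to the right and rows downward; lengths in m; the calibration is good to about 2 mm. A picture is of the moment at which its call begins. camera_info takes no time and is no camera call.
- close_job(): hands the job in; it is judged then, once.
Trained networks look in the newest picture that a camera, given by its name, has taken for a name from the list of things; names that differ only in an ending like _2 or _b are one class to them, and where a whole thing is asked for, a point or a joint stands for the part that bears it (a point fixed in the world has none). Each returns a list of dicts, best first, with "p" (0 to 1); they miss things now and then, are a little off and sometimes report something else, mostly with a low value. They report only what shows in the picture. A call takes as long as a camera call.
- models.look_for(camera, name): "centre" ([x, y, z] in m, in world coordinates, good to about 4 mm: the middle of the surface that is visible of it).
- models.masks_of(camera, name): "region" (420x560 bool, what is visible of it).
The state is a dict: "t": time; "q": joint angles; "dq": joint speeds; "joint_torque": joint torques, N m; "tool_pos": TCP position; "orientation": TCP orientation; "force": force on the tool from outside, world axes, zero at the start; "wrist_torque": the same for the moment, N m; "opening": finger opening in m; "gripper_force": force on a finger pad.
Only numpy, scipy, OpenCV 4.12 (cv2) and the standard library are available. Lean on these libraries where they do the work, as an engineer would, in place of code of your own. Each camera call takes 0.05 s, during which the arm holds its last target. There are 200 camera calls.

## Task

The spindle stand on the bench is still set for the short spindle. Free its sliding V stand with the wing knob, slide it out to suit the longer spindle and turn the knob fully tight again; then gently lay the longer spindle into the two V notches, level, with both of its round journals fully down. Leave the short spindle and the other things on the bench alone.

Things in the scene. Friction and masses are not known exactly. Their poses are not given: they have to be found in the camera images.
- stand: Spindle stand, fixed to the bench: dark steel base 100 x 250 x 10 mm, aluminium rail 36 mm wide along its y (top 30 mm high). Origin: centre of the underside; x points away from the robot (knob on the -x side), y along the rail towards the fixed V stand (at y = +85 mm), z up. Each V stand: grey block 56 x 44 mm, 58 mm high; steel post; V of two 45 mm arms at 90 degrees.
- fixed_notch (a point): Fixed V stand: point where the axis of a fully seated journal lies, over the rail's middle, 144 mm above the bench, in the middle of the V's 14 mm thickness (along y). The V opens upward: bottom 133 mm high, tips 165 mm high, 40 mm either side of the middle. Axes as the stand.
- sliding_notch (a point): The same point of the sliding V stand, the one with the wing knob. Its distance from fixed_notch is the span. Axes as the stand.
- carriage (a joint): Sliding V stand along the rail, m; span = this + 0.075; grows away from the fixed stand (stand's -y); travel 0 to 0.095. It slides with about 3 N when free and can be drawn along by the gripped knob; with the clamp tight it holds against about 25 N.
- clamp_knob (a joint): Wing knob angle, rad: 0 = fully tight (wing's upper end leans right, 0.7 rad to the stand's -y from the straight-up-the-slope direction); grows anticlockwise seen from outside; 0.7 = wing straight up the slope; 1.4 = end stop, fully free (upper end leans 0.7 rad left). The clamp has let go by 1.0. Turns with 0.1 to 0.2 N m; stays where it is left.
- knob_grip (a point): Centre of the knob's black wing: 56 mm long (x of this frame, which turns with the knob), 16 mm thick (y), 28 mm high (z), on a 12 mm stem 20 mm long. z: knob axis, outward, 24 degrees from vertical, leaning to the stand's -x. It lies 70 mm in front (-x) of the sliding notch, 80 mm above the bench; the V's front arm stands above and behind, so the hand comes in tilted, along the axis.
- long_spindle: Longer of two steel spindles: 194 mm along its x, about 0.45 kg. Square body 30 x 30 x 106 mm; each side a round journal 16 mm dia., 34 mm long, its middle 70 mm from the spindle's middle; then an end collar 26 mm dia., 10 mm thick. Lies on a flat of the body. Origin: mid-length, on the underside; z up; axis 15 mm above the origin. Fits the stand at a span of 140 mm.
- long_spindle_j1 (a point): Middle of one journal of the longer spindle, on its axis (+70 mm along its x)
- long_spindle_j2 (a point): Middle of its other journal (-70 mm along its x)
- short_spindle: The shorter spindle, 154 mm long with a 66 mm square body, otherwise alike. Stays where it is. Origin: middle of the length, on the underside; x along it.
- solvent_bottle: White bottle with red spout, 48 mm in diameter, 134 mm high, standing; origin in its underside. A bystander.
- pvc_tape: Black roll of tape lying flat, 62 mm in diameter, 18 mm high; origin in its underside. A bystander.
- heat_sink: Finned aluminium heat sink 36 x 50 x 22 mm (x, y, z); origin in its underside. A bystander.
- speaker_driver: Small loudspeaker lying on its magnet, 78 mm in diameter, 28 mm high; origin in its underside. A bystander.
- screwdriver_black: Screwdriver 198 mm long along its y, lying on the bench; origin at its middle, on the underside. A bystander.

How it is judged:
On the way, in this order (a step that is already met when the one before it is completed fails the run):
1. the clamp knob is turned free (value of joint clamp_knob above 0.9 rad), for 0.1 s.
2. the sliding V stand is set to the longer spindle's span and clamped tight again (value of joint carriage between 0.048 and 0.082 m and value of joint clamp_knob below 0.25 rad), for 0.2 s.
At the end, for the whole second after the job is handed in: The knob is tight again (under 0.25 rad) with the sliding stand clamped at a span of 123 to 157 mm, and the longer spindle lies at rest in both V notches, along the rail, both journals seated to within 3 mm of the notch height, its middle between 55 and 85 mm from each notch (all of step 2 and z of long_spindle_j1 in the frame of fixed_notch between -0.003 and 0.003 m and z of long_spindle_j2 in the frame of fixed_notch between -0.003 and 0.003 m and horizontal distance between long_spindle and fixed_notch between 0.055 and 0.085 m and horizontal distance between long_spindle and sliding_notch between 0.055 and 0.085 m and angle between the x axis of long_spindle and the y axis of stand, either way round below 0.06 rad and linear speed of long_spindle below 0.01 m/s); the robot touches nothing.
It fails at once if the longer spindle is dropped or thrown: it moves faster than 0.45 m/s while not in the fingers (contact force between the fingers and long_spindle below 0.3 N and linear speed of long_spindle above 0.45 m/s).
It fails at once if the short spindle is moved by more than 20 mm (distance of short_spindle from where it was at the start of the episode above 0.02 m).
It fails at once if a bystander is moved by more than 30 mm (distance of any of solvent_bottle, pvc_tape, heat_sink, speaker_driver, screwdriver_black from where it was at the start of the episode above 0.03 m).
It also fails if it takes over 67 s, if anything falls off the work surface, if the arm or the gripper's body presses on something with over 40 N, if the wrist force passes 120 N, or if a joint passes its speed limit or range.

## Working session

There is one attempt and no reset: what is moved stays moved. The work goes in short steps, Python scripts to look and compute and a shell command to move; the robot and the scene stay as the last step left them, time stands still between calls to the robot, and variables do not carry over. Pictures are saved under pics/ and viewed, at most 10 in all, crops included, and the job is handed in when it is done.

```bash
ls; mkdir -p pics
cat > h.py <<'E'
import numpy as np, cv2
from plant import robot, optics, models
from scipy.spatial.transform import Rotation as R
np.set_printoptions(precision=4, suppress=True)
def cam(n):
    i=optics.camera_info(n); return np.array(i["camera_matrix"],float),np.array(i["dist"],float),np.array(i["view"],float)
def cloud(n,depth,mask=None):
    K,d,V=cam(n); m=depth>0
    if mask is not None: m&=mask
    v,u=np.nonzero(m); z=depth[v,u].astype(float)
    p=cv2.undistortPoints(np.c_[u,v].astype(float)[:,None],K,d)[:,0]
    P=np.c_[p*z[:,None],z]; Vi=np.linalg.inv(V)
    return P@Vi[:3,:3].T+Vi[:3,3], np.c_[u,v]
def proj(n,X):
    K,d,V=cam(n); return cv2.projectPoints(np.atleast_2d(X).astype(float),cv2.Rodrigues(V[:3,:3])[0],V[:3,3],K,d)[0][:,0]
E
python3 - <<'E'
from h import *
for n in ["side","top"]:
    rgb,d=optics.read_camera(n); cv2.imwrite(f"pics/{n}0.png",rgb[:,:,::-1]); np.savez(f"{n}0.npz",rgb=rgb,d=d)
    K,ds,V=cam(n); print(n,K[0,0],ds,"pos",np.linalg.inv(V)[:3,3], "fwd",V[2,:3], (d>0).mean())
    for o in ["stand","knob_grip","carriage","long_spindle","short_spindle","solvent_bottle","pvc_tape","heat_sink","speaker_driver","screwdriver_black"]:
        print(o,[(np.round(r["centre"],3),round(r["p"],2)) for r in models.look_for(n,o)[:3]])
s=robot.read_state(); print(s)
E
```

```text
pics
side 423.9602299993376 [-0.1121  0.      0.      0.      0.    ] pos [0.4529 1.2419 0.694 ] fwd [ 0.0503 -0.9076 -0.4168] 0.9794472789115646
stand [(array([ 0.569, -0.161,  0.077]), 0.96)]
knob_grip []
carriage [(array([ 0.551, -0.172,  0.07 ]), 0.66)]
long_spindle [(array([ 0.409, -0.32 ,  0.026]), 0.76)]
short_spindle [(array([0.388, 0.307, 0.024]), 0.84), (array([ 0.554, -0.175,  0.076]), 0.64)]
solvent_bottle [(array([ 0.366, -0.097,  0.054]), 0.72), (array([0.503, 0.192, 0.019]), 0.18)]
pvc_tape [(array([0.39 , 0.037, 0.017]), 0.69), (array([ 0.369, -0.1  ,  0.056]), 0.27)]
heat_sink [(array([0.394, 0.473, 0.012]), 0.76)]
speaker_driver []
screwdriver_black []
top 523.9384803702899 [-0.0341  0.      0.      0.      0.    ] pos [0.4252 0.0214 1.6553] fwd [ 0.0686 -0.0077 -0.9976] 0.9958673469387755
stand [(array([ 0.564, -0.182,  0.026]), 0.81)]
knob_grip [(array([ 0.508, -0.17 ,  0.089]), 0.6)]
carriage [(array([ 0.549, -0.176,  0.072]), 0.77)]
long_spindle [(array([ 0.407, -0.348,  0.029]), 0.68), (array([ 0.51 , -0.171,  0.09 ]), 0.64)]
short_spindle [(array([0.395, 0.285, 0.026]), 0.65)]
solvent_bottle [(array([ 0.366, -0.117,  0.076]), 0.65)]
pvc_tape [(array([0.391, 0.023, 0.023]), 0.46)]
heat_sink [(array([0.398, 0.464, 0.01 ]), 0.59)]
speaker_driver [(array([0.663, 0.064, 0.028]), 0.96)]
screwdriver_black [(array([0.547, 0.183, 0.021]), 0.83), (array([0.399, 0.466, 0.011]), 0.41)]
{'t': 1.1, 'q': array([ 1.2006,  0.1304,  1.4882,  0.    ,  1.523 , -0.0854]), 'dq': array([-0.0003, -0.0006,  0.0005, -0.0002,  0.    , -0.0014]), 'joint_torque': array([  0.0006, -55.9779, -49.2057,   0.0768,   0.0229,   0.    ]), 'tool_pos': array([0.1685, 0.5758, 0.2083]), 'orientation': array([-0.4458, -3.1098, -0.    ]), 'force': array([-0.1587, -0.4407,  0.2791]), 'wrist_torque': array([0.0203, 0.0061, 0.0053]), 'gripper_force': 0.0, 'opening': 0.09316162052947782}
```

View pics/top0.png

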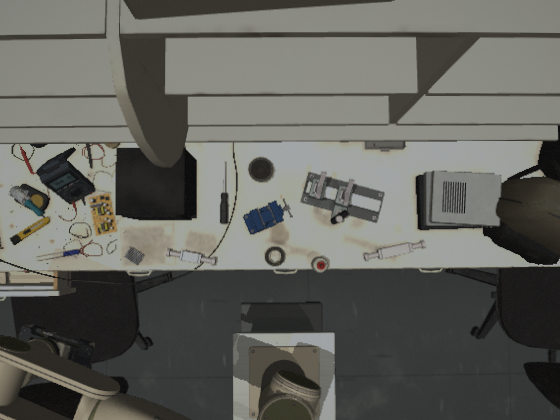

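View pics/side0.png

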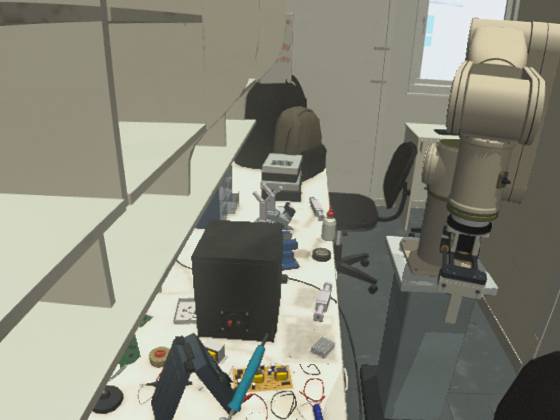

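The top picture shows the stand at about (345,195), rotated slightly, with its knob at (338,218). The long spindle is at (395,251), the short one at (192,257) and the bottle at (320,264). The side picture shows the same objects, with the stand at (270,205), and an overhead shelf along the back. Next I'll measure from the depth data.

Run:
```python
from h import *
C={}
for n in ["side","top"]:
    f=np.load(f"{n}0.npz"); P,uv=cloud(n,f["d"]); C[n]=P
    b=P[(abs(P[:,0]-.45)<.15)&(abs(P[:,1]-.1)<.15)&(abs(P[:,2])<.012)]; print(n,"bench z",np.median(b[:,2]),b[:,2].std())
P=C["top"]
s=P[(P[:,2]>.25)&(abs(P[:,1]+.2)<.4)&(P[:,0]<1.2)&(P[:,0]>.45)]
for lo in np.arange(.25,1.5,.1):
    q=s[(s[:,2]>lo)&(s[:,2]<=lo+.1)]
    if len(q)>30: print("high",round(lo,2),len(q),q[:,0].min(),q[:,1].min(),q[:,1].max())
for n in C:
    P=C[n]; q=P[(abs(P[:,0]-.565)<.13)&(abs(P[:,1]+.18)<.17)]
    a=q[(q[:,2]>.006)&(q[:,2]<.2)]
    r=cv2.minAreaRect(a[:,:2].astype(np.float32)); print(n,"stand rect",r,len(a))
    for lo,hi in [(.006,.016),(.025,.035),(.05,.064),(.07,.105),(.12,.175)]:
        l=a[(a[:,2]>lo)&(a[:,2]<hi)]
        if len(l)>5: print(n,lo,len(l),l.mean(0),cv2.minAreaRect(l[:,:2].astype(np.float32)))
    for c in [(.407,-.345),(.366,-.11)]:
        q=P[(np.hypot(P[:,0]-c[0],P[:,1]-c[1])<.13)&(P[:,2]>.008)&(P[:,0]<.5)]
        q=q[(q[:,1]<-.2)==(c[1]<-.2)]
        print(n,c,len(q),q.mean(0),np.percentile(q[:,2],[50,95,99]),cv2.minAreaRect(q[:,:2].astype(np.float32)))
for n in C:
    ms=models.masks_of(n,"long_spindle")
    for m in ms[:2]:
        P,uv=cloud(n,np.load(f"{n}0.npz")["d"],m["region"]); P=P[P[:,2]>.004]
        if len(P)>5: print(n,"mask",m["p"],len(P),P.mean(0),np.percentile(P[:,2],[50,95]),cv2.minAreaRect(P[:,:2].astype(np.float32)))
    ms=models.masks_of(n,"clamp_knob")
    for m in ms[:2]:
        P,uv=cloud(n,np.load(f"{n}0.npz")["d"],m["region"])
        if len(P)>5: print(n,"knob",m["p"],len(P),P.mean(0),P.min(0),P.max(0),cv2.minAreaRect(P[:,:2].astype(np.float32)))
for n,(x0,y0,x1,y1) in {"top":(285,150,435,275),"side":(230,165,350,285)}.items():
    r=np.load(f"{n}0.npz")["rgb"][y0:y1,x0:x1,::-1]; cv2.imwrite(f"pics/{n}0c.png",cv2.resize(r,None,fx=4.8,fy=4.8,interpolation=cv2.INTER_CUBIC))
```

```text
side bench z -0.0009730647841583728 0.0032120213976854113
top bench z -0.00020043799883384672 0.004192322756057436
high 0.25 4779 0.6995907457681056 -0.5999542562019934 0.1992876789411475
high 0.45 9867 0.6994368282083206 -0.5999557820706816 0.19995479894749105
high 0.55 243 0.7039107202077142 -0.25468137924640083 -0.2371688439476521
high 0.65 20859 0.6997539034447159 -0.5109101581674087 0.19995422814568853
high 0.75 897 0.7047189883815359 -0.2571506650881682 -0.23824656383281653
high 0.85 643 0.7035996362152203 -0.2580413290896372 -0.2384189064877896
high 0.95 15916 0.6990277163489484 -0.3591180599320982 0.19995036549197365
side stand rect ((0.542229175567627, -0.1805804967880249), (0.2224443256855011, 0.13575392961502075), 65.1032485961914) 898
side 0.006 10 [ 0.5299 -0.2061  0.0102] ((0.5357455611228943, -0.22352313995361328), (0.14031347632408142, 0.020204154774546623), 89.9366455078125)
side 0.025 74 [ 0.5419 -0.2239  0.0295] ((0.5325931310653687, -0.2277175933122635), (0.1584232896566391, 0.06493738293647766), 88.8990249633789)
side 0.05 151 [ 0.5625 -0.1518  0.0575] ((0.572026
[... 2185 characters left out ...]
7] [0.0778 0.1559] ((0.5606054067611694, -0.0783088207244873), (0.6976787447929382, 0.14568135142326355), 89.02983856201172)
side knob 0.56 88 [ 0.5048 -0.1579  0.0797] [ 0.4866 -0.1821  0.0479] [ 0.5208 -0.1397  0.0966] ((0.5044355392456055, -0.1589178889989853), (0.02161470055580139, 0.04558238387107849), 28.031414031982422)
top mask 0.63 503 [ 0.4074 -0.3442  0.0258] [0.0266 0.034 ] ((0.4069812595844269, -0.3452746868133545), (0.030363932251930237, 0.19124318659305573), 11.67679214477539)
top knob 0.43 491 [ 0.4069 -0.3427  0.0256] [ 0.3797 -0.4395 -0.0056] [ 0.4345 -0.2514  0.0405] ((0.40538668632507324, -0.34560203552246094), (0.033614713698625565, 0.1912476122379303), 11.7163667678833)
```

View pics/top0c.png

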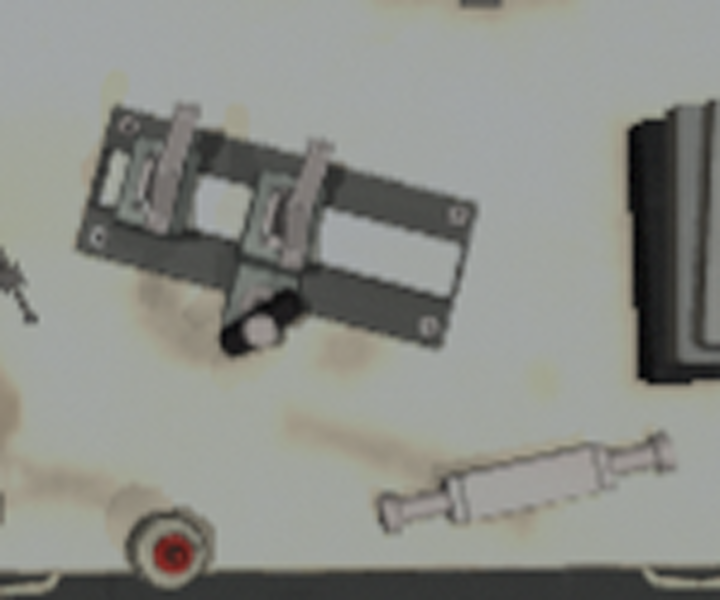

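The crop shows the fixed V at (170,170), the sliding V at (300,205) and the knob centre at (260,330), with its wing's upper end leaning right, which means tight. The long spindle runs from (390,512) to (665,452). The stand's base corners are clear, so I'll back-project these pixels.

Run:
```python
from h import *
def bp(n,uv,z):
    K,d,V=cam(n); p=cv2.undistortPoints(np.array(uv,float)[:,None],K,d)[:,0]; Vi=np.linalg.inv(V)
    r=np.c_[p,np.ones(len(p))]@Vi[:3,:3].T; o=Vi[:3,3]; return o+r*((z-o[2])/r[:,2])[:,None]
T=lambda a:np.array(a)/4.8+[285,150]-.4
c=bp("top",T([(117,105),(477,205),(440,347),(79,247)]),.01)[:,:2]
ctr=c.mean(0); yd=(c[0]-c[1])+(c[3]-c[2]); yd/=np.linalg.norm(yd); xd=np.array([yd[1],-yd[0]])
print("base corners",c,"ctr",ctr,"yaw",np.arctan2(xd[1],xd[0]),"len",np.linalg.norm(c[0]-c[1]),np.linalg.norm(c[0]-c[3]))
loc=lambda P:np.c_[(P[:,:2]-ctr)@xd,(P[:,:2]-ctr)@yd]
print("Vtips fixed(back,front), slid", loc(bp("top",T([(188,105),(158,228),(319,145),(290,262)]),.163)))
print("knob centre", loc(bp("top",T([(260,331)]),.095)), "wing ends",loc(bp("top",T([(228,345),(298,302)]),.09)))
S=dict(ctr=ctr,yd=yd,xd=xd); np.savez("stand.npz",**S)
for n in ["top","side"]:
    P,uv=cloud(n,np.load(f"{n}0.npz")["d"]); L=np.c_[loc(P),P[:,2]]
    L=L[(abs(L[:,0])<.12)&(abs(L[:,1])<.14)]
    v=L[(L[:,2]>.13)&(L[:,2]<.175)]
    h=np.histogram(v[:,1],np.arange(-.1,.13,.01)); print(n,"V y-hist",h[0])
    for lo,hi in ((.05,.12),(-.1,.05)):
        w=v[(v[:,1]>lo)&(v[:,1]<hi)]
        if len(w): print("  V",w.mean(0),w.min(0),w.max(0),"front x",np.percentile(w[:,0],2), "back",np.percentile(w[:,0],98),"zmax",np.percentile(w[:,2],98))
    k=L[(L[:,0]<-.045)&(L[:,2]>.06)&(L[:,2]<.12)]; print("  knob",len(k),k.mean(0),k.min(0),k.max(0), cv2.minAreaRect(k[:,:2].astype(np.float32)))
    for i in k[np.argsort(-k[:,2])][:6]: print("    ",i)
s=robot.read_state(); print(R.from_rotvec(s["orientation"]).as_matrix())
```

```text
base corners [[ 0.6568 -0.0829]
 [ 0.5891 -0.3196]
 [ 0.4956 -0.2933]
 [ 0.563  -0.0569]] ctr [ 0.5761 -0.1882] yaw -0.2779175240936369 len 0.24622763056731792 0.09733887466830465
Vtips fixed(back,front), slid [[ 0.0367  0.0859]
 [-0.0394  0.0838]
 [ 0.0346  0.004 ]
 [-0.0379  0.0025]]
knob centre [[-0.0769  0.0022]] wing ends [[-0.0903  0.0187]
 [-0.0527 -0.0165]]
top V y-hist [ 0  0  0  0  0  0  0  0  0 45 89  1  0  0  0  0  0 18 88 28  0  0]
  V [-0.0005  0.0856  0.1497] [-0.0387  0.0775  0.1305] [0.0365 0.0937 0.1686] front x -0.03739339320920448 back 0.034789307693855125 zmax 0.16579054420189593
  V [-0.0006  0.0025  0.1506] [-0.0388 -0.0053  0.1309] [0.037  0.01   0.1686] front x -0.0376708333216199 back 0.034669288345314686 zmax 0.16447935237929098
  knob 135 [-0.0705  0.0027  0.0899] [-0.0945 -0.0184  0.067 ] [-0.0459  0.0231  0.1037] ((-0.06940259784460068, 0.0016263555735349655), (0.024215061217546463, 0.058922119438648224), 53.595890045166016)
     [-0.0583 -0.0048  0.1037]
     [-0.0554 -0.004   0.1032]
     [-0.0574 -0.0077  0.1027]
     [-0.0671  0.005   0.1016]
     [-
[... 224 characters left out ...]
-0.04066952615606938 back 0.028859962906088627 zmax 0.16239441717449113
  V [-0.0015  0.005   0.1468] [-0.0417 -0.0088  0.1302] [0.0351 0.0131 0.1637] front x -0.03938021110517884 back 0.03041227426182404 zmax 0.16275165729207855
  knob 110 [-0.0752  0.0069  0.082 ] [-0.1008 -0.0157  0.0614] [-0.0473  0.024   0.1   ] ((-0.07564158737659454, 0.0029220692813396454), (0.027360601350665092, 0.055291518568992615), 42.220726013183594)
     [-0.058  -0.0089  0.1   ]
     [-0.0601 -0.0142  0.0983]
     [-0.0634 -0.0157  0.0982]
     [-0.0664 -0.007   0.0981]
     [-0.0752 -0.0037  0.097 ]
     [-0.0619 -0.009   0.0966]
[[-0.9597  0.281   0.    ]
 [ 0.281   0.9597 -0.    ]
 [-0.     -0.     -1.    ]]
```

```bash
cat >> h.py <<'E'
_s=np.load("stand.npz") if __import__("os").path.exists("stand.npz") else None
def sw(x,y):  # stand-local xy -> world
    return _s["ctr"]+x*_s["xd"]+y*_s["yd"]
def to(x,y,z,close_ang):
    "print travel and spin from the present pose to world TCP x,y,z with closing axis at world angle"
    s=robot.read_state(); M=R.from_rotvec(s["orientation"]).as_matrix()
    a=np.arctan2(M[1,1],M[0,1]); spin=-(close_ang-a); spin=(spin+np.pi)%(2*np.pi)-np.pi
    print("t",round(s["t"],2),"pos",s["tool_pos"],"ang",round(a,3),"q6",round(s["q"][5],2),"-> travel",M.T@(np.array([x,y,z])-s["tool_pos"]),"spin",round(spin,3),"F",s["force"])
E
python3 - <<'E'
from h import *
P=np.r_[cloud("top",np.load("top0.npz")["d"])[0],cloud("side",np.load("side0.npz")["d"])[0]]
def box(name,c,ang,hx,hy,z0,z1):
    y=np.array([np.cos(ang),np.sin(ang)]); x=np.array([y[1],-y[0]]); d=P[:,:2]-c
    m=(abs(d@x)<hx)&(abs(d@y)<hy)&(P[:,2]>z0)&(P[:,2]<z1); print(name,m.sum(), P[m].min(0) if m.any() else "",P[m].max(0) if m.any() else "")
box("spindle body",(.406,-.345),.21,.045,.1,.08,.5)
box("spindle fingers",(.406,-.345),.21,.012,.068,.035,.09)
box("place body",sw(0,.015),-.278,.045,.105,.2,.6)
box("knob body0",sw(-.0735,.003),.637,.04,.1,.168,.6)
box("knob body1",sw(-.0735,.003),1.949,.04,.1,.168,.6)
for y in np.arange(-.5,.6,.1):
    m=(abs(P[:,1]-y)<.05)&(P[:,2]>.16)&(P[:,0]>.25)&(P[:,0]<1)&(P[:,2]<.6); print(round(y,2),m.sum(),"min x of z>.16",np.sort(P[m,0])[:3], P[m&(P[:,0]<.69),2].max() if (m&(P[:,0]<.69)).any() else "")
to(.37,.08,.3,.637); to(*sw(-.0735,.003),.2,.637)
E
```

```text
spindle body 0  
spindle fingers 6 [ 0.3948 -0.3542  0.0351] [ 0.4225 -0.3354  0.0403]
place body 0  
knob body0 1 [ 0.5696 -0.0951  0.1682] [ 0.5696 -0.0951  0.1682]
knob body1 0  
-0.5 1976 min x of z>.16 [0.5334 0.5393 0.6083] 0.16286093508300303
-0.4 1993 min x of z>.16 [0.5828 0.6966 0.6969] 0.16075664480513074
-0.3 1663 min x of z>.16 [0.6971 0.6971 0.6972] 
-0.2 3015 min x of z>.16 [0.5377 0.5406 0.541 ] 0.16859735070313242
-0.1 2323 min x of z>.16 [0.5617 0.5628 0.563 ] 0.16855167387156644
-0.0 2253 min x of z>.16 [0.6992 0.6995 0.6995] 
0.1 2304 min x of z>.16 [0.6969 0.697  0.6973] 
0.2 10544 min x of z>.16 [0.588  0.59   0.5904] 0.5999305628292825
0.3 5046 min x of z>.16 [0.5036 0.5036 0.5037] 0.241781816814431
0.4 7997 min x of z>.16 [0.5034 0.5036 0.5037] 0.2423327484169906
0.5 7446 min x of z>.16 [0.508  0.5081 0.5081] 0.24120285570509026
t 1.3 pos [0.1686 0.5758 0.2083] ang 1.286 q6 -0.09 -> travel [-0.3326 -0.4193 -0.0917] spin 0.649 F [-0.4195  0.2251 -0.51  ]
t 1.3 pos [0.1686 0.5758 0.2083] ang 1.286 q6 -0.09 -> travel [-0.5323 -0.6162  0.0083] spin 0.649 F [-0.4195  0.2251 -0.51  ]
```

```bash
python3 -m inch '{"travel":[[-0.33,-0.42,-0.09],[-0.33,-0.42,-0.09],[-0.33,-0.42,-0.09],[-0.33,-0.42,-0.09],[-0.33,-0.42,-0.09],[-0.33,-0.42,-0.09],[-0.33,-0.42,-0.09],[-0.33,-0.42,-0.09],[-0.33,-0.42,-0.09],[-0.33,-0.42,-0.09]],"spin":[0.1,0.2,0.3,0.4,0.5,0.6,0.649,0.649,0.649,0.649]}' 0.3
python3 -c "
from h import *
to(*sw(-.0735,.003),.2,.637)"
```

```text
t: 2.13
tool_pos: [0.3216, 0.1927, 0.2782]
orientation: [1.413, 2.805, 0.002]
force: [0.7, 0.8, 0.3]
opening: 0.0652
gripper_force: 0.0
t 2.13 pos [0.3216 0.1927 0.2782] ang 0.638 q6 -0.23 -> travel [-0.3975 -0.0647  0.0782] spin 0.001 F [0.7418 0.8097 0.2718]
```

```bash
python3 -m inch '{"travel":[[-0.39,-0.065,0.0],[-0.39,-0.065,0.0],[-0.39,-0.065,0.0],[-0.39,-0.065,0.0],[-0.39,-0.065,0.0],[-0.39,-0.065,0.02],[-0.39,-0.065,0.03],[-0.39,-0.065,0.04],[-0.39,-0.065,0.05],[-0.39,-0.065,0.06]],"spin":[0,0,0,0,0,0,0,0,0,0]}' 0.3
python3 -c "
from h import *
to(*sw(-.0735,.003),.14,.637)"
```

```text
t: 2.97
tool_pos: [0.5028, -0.1614, 0.2183]
orientation: [1.415, 2.801, -0.001]
force: [0.5, -0.3, 0.1]
opening: 0.0651
gripper_force: 0.0
t 2.97 pos [ 0.5028 -0.1614  0.2183] ang 0.635 q6 -1.04 -> travel [-0.0048  0.0005  0.0783] spin -0.002 F [ 0.5306 -0.3271  0.1115]
```

```bash
python3 -m inch '{"travel":[[-0.005,0,0.03],[-0.005,0,0.06],[-0.005,0,0.08],[-0.005,0,0.09],[-0.005,0,0.1],[-0.005,0,0.108],[-0.005,0,0.112],[-0.005,0,0.115],[-0.005,0,0.115],[-0.005,0,0.115]],"spin":[0,0,0,0,0,0,0,0,0,0]}' 0.3
python3 - <<'E'
from h import *
to(*sw(-.0735,.003),.103,.637)
n="side"; rgb,d=optics.read_camera(n); r=rgb[150:250,220:340,::-1]; cv2.imwrite("pics/k1.png",cv2.resize(r,None,fx=5.5,fy=5.5,interpolation=cv2.INTER_CUBIC))
E
```

```text
t: 3.8
tool_pos: [0.5047, -0.1619, 0.1035]
orientation: [1.413, 2.804, 0.0]
force: [0.7, -0.1, -0.3]
opening: 0.0658
gripper_force: 0.0
t 3.8 pos [ 0.5047 -0.1619  0.1035] ang 0.637 q6 -1.04 -> travel [-0.0036 -0.0006  0.0005] spin 0.0 F [ 0.6569 -0.1308 -0.2519]
```

View pics/k1.png

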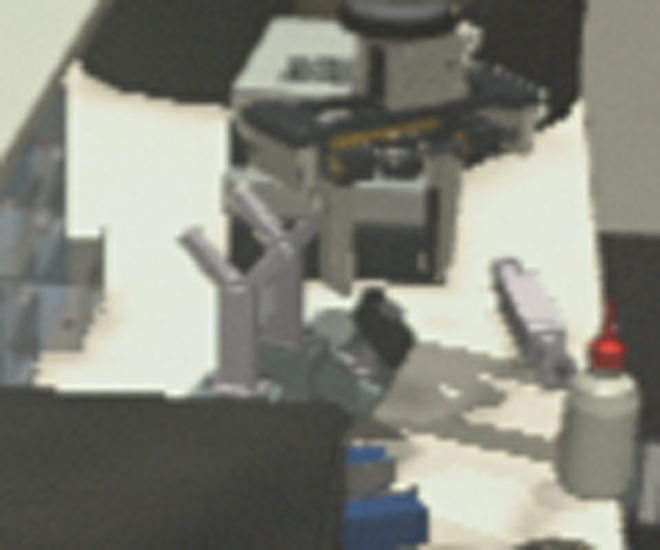

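The crop shows the open fingers astride the wing: one fingertip at (340,285), the other at (435,283), and the wing at (385,325). The V stands at (240,280) aren't touched. I'll check the fingertip height relative to the wing.

Run:
```python
from h import *
s=robot.read_state(); M=R.from_rotvec(s["orientation"]).as_matrix(); p=s["tool_pos"]
for sg in (1,-1): print("tip",proj("side",p+M@[0,sg*.036,.017])[0]*5.5-np.array([220,150])*5.5)
c=np.r_[sw(-.070,.003),.08]; s_=np.load("stand.npz")
def k(x,y,z,th): # knob frame -> world
    f=th-.7; a=np.deg2rad(24); u=np.array([np.cos(a),0,np.sin(a)]); v=np.array([0,1.,0]); A=np.array([-np.sin(a),0,np.cos(a)])
    w=np.cos(f)*u+np.sin(f)*v; n=-np.sin(f)*u+np.cos(f)*v; L=x*w+y*n+z*A
    return c+np.r_[L[0]*s_["xd"]+L[1]*s_["yd"],L[2]]
for x,y,z in [(.028,0,.014),(-.028,0,.014),(0,0,.014),(.028,0,-.014),(-.028,0,-.014)]:
    q=k(x,y,z,0); print((x,y,z),q,"side crop",(proj("side",q)[0]-[220,150])*5.5,"top0 crop",(proj("top",q)[0]-[285,150])*4.8)
```

```text
tip [334.487  327.6743]
tip [425.8504 306.3192]
(0.028, 0, 0.014) [ 0.518  -0.1872  0.1015] side crop [363.462  280.1613] top0 crop [294.8533 303.6748]
(-0.028, 0, 0.014) [ 0.4903 -0.1418  0.0841] side crop [401.3244 333.7388] top0 crop [219.3801 350.0689]
(0, 0, 0.014) [ 0.5041 -0.1645  0.0928] side crop [382.1747 306.6382] top0 crop [256.9412 326.982 ]
(0.028, 0, -0.014) [ 0.529  -0.1904  0.0759] side crop [346.2983 312.8788] top0 crop [294.1293 288.7534]
(-0.028, 0, -0.014) [ 0.5012 -0.1449  0.0585] side crop [383.4153 366.7292] top0 crop [219.9052 334.5234]
```

Run:
```python
from h import *
s=robot.read_state(); M=R.from_rotvec(s["orientation"]).as_matrix(); p=s["tool_pos"]
for n in ("side","top"):
    rgb,d=optics.read_camera(n); P,uv=cloud(n,d); L=(P-p)@M
    m=(abs(L[:,0])<.03)&(abs(L[:,1])<.11)&(L[:,2]<.03)&(L[:,2]>-.14); Q=L[m]; print(n,m.sum())
    for y in np.arange(-.1,.1,.01):
        g=Q[(Q[:,1]>=y)&(Q[:,1]<y+.01)]
        if len(g): print("  y%.2f n%d zmax %.3f %.3f"%(y,len(g),g[:,2].max(),np.percentile(g[:,2],80)), "x",g[np.argmax(g[:,2])][0])
    if n=="side":
        L2=L; print([ (uu.tolist(),np.round(l,3)) for uu,l in zip(uv,L) if uu[0]==282 and 188<=uu[1]<=214])
        print([ (uu.tolist(),np.round(l,3)) for uu,l in zip(uv,L) if uu[0]==299 and 192<=uu[1]<=210])
```

```text
side 944
  y-0.10 n4 zmax -0.135 -0.135 x -0.008971575137847708
  y-0.09 n18 zmax -0.109 -0.127 x -0.013463396764970352
  y-0.08 n39 zmax -0.095 -0.111 x 0.014879437920953599
  y-0.07 n20 zmax -0.108 -0.130 x 0.02840146460416123
  y-0.06 n17 zmax -0.117 -0.117 x 0.023615662070116054
  y-0.05 n52 zmax -0.014 -0.043 x 0.007225261755399727
  y-0.04 n134 zmax -0.006 -0.031 x 0.003352288055984212
  y-0.03 n12 zmax -0.021 -0.117 x -0.002583525124869111
  y-0.02 n18 zmax 0.026 -0.036 x 0.019161166690084875
  y-0.01 n40 zmax 0.026 0.017 x 0.023709744535463328
  y-0.00 n68 zmax 0.029 0.024 x -0.012843294127650003
  y0.01 n32 zmax -0.104 -0.126 x 0.027617985099051244
  y0.02 n26 zmax -0.122 -0.126 x 0.02360101100812787
  y0.03 n57 zmax -0.011 -0.039 x 0.004460112593111602
  y0.04 n90 zmax -0.017 -0.036 x -0.0007583229460724217
  y0.05 n47 zmax -0.026 -0.073 x 0.017737471596583086
  y0.06 n32 zmax -0.093 -0.108 x 0.012499882377476363
  y0.07 n18 zmax -0.055 -0.135 x 0.012471591812171692
  y0.08 n75 zmax -0.050 -0.098 x 0.02324239383122205
  y0.09 n83 zmax 0.028 -0.040 x 0.001519592221789381
[([
[... 2336 characters left out ...]
2793
  y-0.06 n39 zmax -0.108 -0.114 x 0.0076087511036897135
  y-0.05 n37 zmax -0.109 -0.116 x 0.003277444475987736
  y-0.04 n3 zmax -0.115 -0.116 x 0.029354142329632456
  y-0.03 n5 zmax -0.104 -0.108 x 0.029769154251164172
  y-0.02 n2 zmax -0.110 -0.111 x 0.029840533964956267
  y-0.01 n5 zmax 0.028 0.026 x 0.018400106503626636
  y-0.00 n1 zmax 0.021 0.021 x 0.01979397355334088
  y0.04 n1 zmax -0.117 -0.117 x 0.029274753365512902
  y0.05 n18 zmax -0.111 -0.115 x 0.0230024713836114
  y0.06 n35 zmax -0.106 -0.116 x 0.029000976066268856
  y0.07 n52 zmax -0.130 -0.133 x 0.028422557686590647
  y0.08 n70 zmax -0.129 -0.134 x 0.006876248470304785
  y0.09 n57 zmax -0.125 -0.134 x 0.01071031286095266
```

Run:
```python
from h import *
f=np.load("side0.npz"); P,uv=cloud("side",f["d"])
M=R.from_rotvec([-0.4458,-3.1098,0]).as_matrix(); L=(P-[.1685,.5758,.2083])@M
m=(abs(L[:,0])<.06)&(abs(L[:,1])<.13)&(L[:,2]<.06)&(L[:,2]>-.2); Q=L[m]
for y in np.arange(-.12,.12,.01):
    g=Q[(Q[:,1]>=y)&(Q[:,1]<y+.01)]
    if len(g): print("y%.2f n%d z"%(y,len(g)),np.percentile(g[:,2],[5,50,90,99,100]),"x",g[:,0].min(),g[:,0].max())
r=f["rgb"][190:330,420:520,::-1]; cv2.imwrite("pics/g0.png",cv2.resize(r,None,fx=4,fy=4,interpolation=cv2.INTER_CUBIC))
for z in (.017,-.01): print([((proj("side",np.array([.1685,.5758,.2083])+M@[0,y,z])[0]-[420,190])*4).round() for y in (.05,-.05)])
```

```text
y-0.10 n2 z [-0.1354 -0.1351 -0.1349 -0.1348 -0.1348] x -0.03200005143217887 -0.02997242262072385
y-0.09 n9 z [-0.1356 -0.1309 -0.1063 -0.0969 -0.0958] x -0.03300903163207518 -0.029950912014351648
y-0.08 n34 z [-0.1349 -0.1169 -0.1148 -0.1041 -0.0992] x -0.03299509421645931 -0.02033271323089169
y-0.07 n55 z [-0.1347 -0.1287 -0.1157 -0.1073 -0.1017] x -0.03329825484352141 0.036652480456466074
y-0.06 n32 z [-0.134  -0.1156 -0.1095 -0.0879 -0.0814] x -0.03328426604924517 0.037360506946597614
y-0.05 n118 z [-0.1164 -0.1042 -0.0781 -0.0098 -0.0096] x -0.03324997511258043 0.03756041866492128
y-0.04 n17 z [-0.1519 -0.1094 -0.1081 -0.1075 -0.1074] x -0.03257809725233752 -0.01829501138037455
y-0.03 n26 z [-0.1741 -0.1318 -0.1085 -0.108  -0.108 ] x -0.03439682030389206 -0.016959711695333612
y-0.02 n32 z [-0.1915 -0.1308 -0.1093 -0.1079 -0.1076] x -0.03253018241005254 0.035485568335459926
y-0.01 n47 z [-0.1923 -0.1474 -0.1093 -0.1084 -0.1081] x -0.03589121205084075 0.03835325820565532
y-0.00 n105 z [-0.1944 -0.1543 -0.1185 -0.1084 -0.108 ] x -0.036389844403806285 0.03811594924223317
y0.01 n660 
[... 255 characters left out ...]
44768734 0.025524662815067614
y0.04 n46 z [-0.1852 -0.1348 -0.1139 -0.0216 -0.0085] x -0.03479009750445732 0.024528708604722137
y0.05 n77 z [-0.1359 -0.0656 -0.0116 -0.008  -0.0077] x -0.03495538940355691 0.023922113606359433
y0.06 n423 z [-0.1353 -0.059  -0.0271 -0.0185 -0.0176] x -0.03478655931414151 0.0340676957169525
y0.07 n141 z [-0.136  -0.1348 -0.1336 -0.0979 -0.096 ] x -0.0347437705805622 0.03697523754253569
y0.08 n616 z [-0.1355 -0.1055 -0.0952 -0.0922 -0.0912] x -0.03431577666485925 0.0370673859873569
y0.09 n510 z [-0.1352 -0.1271 -0.118  -0.1158 -0.1076] x -0.03442643360574526 0.03710655842180881
[array([ 98., 574.]), array([102., 452.])]
[array([110., 527.]), array([113., 408.])]
```

View pics/g0.png

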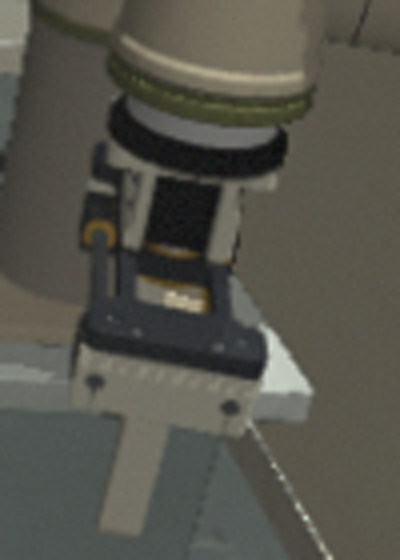

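Crop: the fingertip ends at (120,530). At the start pose the tips already lay about 9 mm behind the reported TCP rather than 17 mm ahead, so reported z reads about 26 mm low along the tool. I'll go 26 mm lower, in small steps.

```bash
python3 -m inch '{"travel":[[-0.003,0,0.004],[-0.003,0,0.008],[-0.003,0,0.012],[-0.003,0,0.015],[-0.003,0,0.015]],"spin":[0,0,0,0,0]}' 0.3
python3 -m inch '{"travel":[[0,0,0.003],[0,0,0.006],[0,0,0.009],[0,0,0.011],[0,0,0.011]],"spin":[0,0,0,0,0]}' 0.3
python3 - <<'E'
from h import *
to(*sw(-.0735,.003),.077,.637)
s=robot.read_state(); M=R.from_rotvec(s["orientation"]).as_matrix(); p=s["tool_pos"]
rgb,d=optics.read_camera("side"); P,uv=cloud("side",d); L=(P-p)@M
m=(abs(L[:,0])<.02)&(abs(abs(L[:,1])-.04)<.012)&(L[:,2]<.03)&(L[:,2]>-.06)
for sg in (1,-1):
    g=L[m&(L[:,1]*sg>0)]; print(sg,len(g),np.percentile(p[2]-g[:,2],[0,2,5,50]))
r=rgb[150:250,220:340,::-1]; cv2.imwrite("pics/k2.png",cv2.resize(r,None,fx=5.5,fy=5.5,interpolation=cv2.INTER_CUBIC))
E
```

```text
t: 4.37
tool_pos: [0.5051, -0.1638, 0.0863]
orientation: [-1.413, -2.804, 0.0]
force: [0.2, 0.7, 0.0]
opening: 0.0649
gripper_force: 0.0
t: 4.78
tool_pos: [0.5055, -0.164, 0.0759]
orientation: [-1.414, -2.805, 0.0]
force: [0.7, 0.0, -0.3]
opening: 0.0648
gripper_force: 0.0
t 4.78 pos [ 0.5055 -0.164   0.0759] ang 0.637 q6 -1.05 -> travel [-0.0014 -0.0001 -0.0011] spin 0.0 F [ 0.6884  0.0108 -0.2891]
1 82 [0.0466 0.0506 0.0515 0.1115]
-1 76 [0.0875 0.0877 0.0896 0.1116]
```

View pics/k2.png

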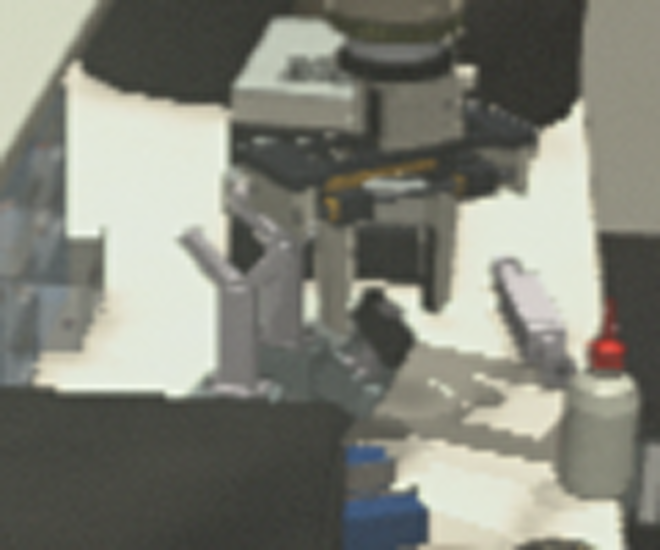

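The fingers are now astride the wing, with tips at (335,325) and (435,308), matching a true tip height of 86 mm. There's no contact yet, so I'll close.

```bash
python3 -m inch '{"travel":[[0,0,0],[0,0,0],[0,0,0],[0,0,0],[0,0,0],[0,0,0],[0,0,0],[0,0,0]],"spin":[0,0,0,0,0,0,0,0]}' 1 30
python3 -m inch '{"travel":[[0,0,0],[0,0,0],[0,0,0],[0,0,0]],"spin":[-0.08,-0.16,-0.24,-0.3]}'
python3 -c "
from h import *
s=robot.read_state();print(s['force'],s['wrist_torque'])"
```

```text
t: 5.5
tool_pos: [0.5025, -0.1666, 0.0763]
orientation: [-1.412, -2.801, 0.011]
force: [-26.4, -17.3, 13.6]
opening: 0.017
gripper_force: 16.4
t: 5.83
tool_pos: [0.5019, -0.1673, 0.0771]
orientation: [-0.972, -2.981, 0.01]
force: [-24.8, -11.6, 18.6]
opening: 0.0158
gripper_force: 29.5
[-24.797  -11.5675  18.6127] [-2.4045  4.4833 -0.2806]
```

```bash
python3 -m inch '{"travel":[[0.001,-0.003,0],[0.002,-0.005,0],[0.002,-0.005,0],[0.002,-0.005,0],[0.002,-0.005,0],[0.002,-0.005,0]],"spin":[0,-0.05,-0.13,-0.21,-0.29,-0.35]}'
python3 -c "
from h import *
to(*sw(-.0735,.003),.077,1.9);s=robot.read_state();print(s['force'],s['wrist_torque'])"
```

```text
t: 6.33
tool_pos: [0.5014, -0.1679, 0.0774]
orientation: [0.438, 3.11, -0.002]
force: [-5.2, -2.9, 6.4]
opening: 0.0158
gripper_force: 29.9
t 6.33 pos [ 0.5014 -0.1679  0.0774] ang 1.291 q6 -1.71 -> travel [-0.0039  0.004   0.0004] spin -0.609 F [-5.2328 -2.8688  6.3828]
[-5.2328 -2.8688  6.3828] [-0.7452  0.6882 -0.2744]
```

Force is down to a few N at mid-turn. I'll continue to fully free.

```bash
python3 -m inch '{"travel":[[0,0,0],[0,0,0],[0,0,0],[0,0,0],[0,0,0],[0,0,0],[0,0,0]],"spin":[-0.09,-0.18,-0.27,-0.36,-0.45,-0.54,-0.58]}'
python3 -c "
from h import *
to(*sw(-.0735,.003),.077,1.9);s=robot.read_state();print(s['force'],s['wrist_torque'])
optics.read_camera('top'); print([(r['p'],r['centre']) for r in models.look_for('top','knob_grip')])"
```

```text
t: 6.92
tool_pos: [0.5015, -0.168, 0.0785]
orientation: [-0.471, 3.106, -0.003]
force: [-8.6, -0.8, 14.4]
opening: 0.0152
gripper_force: 32.1
t 6.92 pos [ 0.5015 -0.168   0.0785] ang 1.872 q6 -2.29 -> travel [-0.0054  0.0013  0.0015] spin -0.028 F [-8.5771 -0.8477 14.3992]
[-8.5771 -0.8477 14.3992] [-0.3419  1.4135 -0.1811]
[]
```

```bash
python3 -m inch '{"travel":[[0.004,-0.006,0],[0.008,-0.012,0],[0.012,-0.018,0],[0.016,-0.024,0],[0.02,-0.03,0],[0.024,-0.036,0],[0.028,-0.042,0],[0.031,-0.048,0],[0.031,-0.048,0],[0.031,-0.048,0]],"spin":[0,0,0,0,0,0,0,0,0,0]}'
cat > span.py <<'E'
from h import *
S=np.load("stand.npz")
s=robot.read_state();print(s['t'],s['tool_pos'],s['force'],s['wrist_torque'])
for n in ("side","top"):
    rgb,d=optics.read_camera(n); P,_=cloud(n,d); D=P[:,:2]-S["ctr"]; L=np.c_[D@S["xd"],D@S["yd"],P[:,2]]
    L=L[(L[:,0]>-.045)&(L[:,0]<.045)&(abs(L[:,1])<.13)&(L[:,2]>.13)&(L[:,2]<.17)]
    f=L[L[:,1]>.06]; g=L[(L[:,0]>.0)&(L[:,1]<.03)]; print(n,len(f),len(g),"fixed y",np.median(f[:,1]),"slid y",np.percentile(g[:,1],[5,50,95]) if len(g) else "")
    np.savez(f"{n}_last.npz",rgb=rgb,d=d)
E
python3 span.py
```

```text
t: 7.85
tool_pos: [0.486, -0.2234, 0.0786]
orientation: [-0.462, 3.107, -0.004]
force: [-8.0, -1.2, 13.5]
opening: 0.015
gripper_force: 32.0
7.85 [ 0.486  -0.2234  0.0786] [-7.9547 -1.2384 13.5034] [-0.4924  1.1342 -0.2019]
side 106 48 fixed y 0.08934611920608279 slid y [-0.0595 -0.0509 -0.0451]
top 131 5 fixed y 0.08550502605220316 slid y [-0.0617 -0.0591 -0.0511]
```

```bash
python3 -m inch '{"travel":[[0,0,0],[0,0,0],[0,0,0],[0,0,0],[0,0,0],[0,0,0],[0,0,0],[0,0,0],[0,0,0]],"spin":[0.1,0.2,0.3,0.4,0.5,0.6,0.7,0.8,0.88]}'
python3 -m inch '{"travel":[[0,0,0],[0,0,0],[0,0,0],[0,0,0],[0,0,0],[0,0,0],[0,0,0]],"spin":[0.08,0.16,0.24,0.31,0.36,0.39,0.39]}'
python3 span.py; python3 -c "
from h import *
to(*sw(-.0735,-.055),.077,.637)"
```

```text
t: 8.7
tool_pos: [0.4867, -0.2225, 0.0776]
orientation: [0.911, 3.004, -0.001]
force: [0.1, 1.0, 4.7]
opening: 0.0157
gripper_force: 31.4
t: 9.28
tool_pos: [0.4867, -0.2219, 0.0784]
orientation: [1.471, 2.774, 0.001]
force: [-4.2, 4.2, 12.0]
opening: 0.0159
gripper_force: 31.0
9.2833 [ 0.4867 -0.2219  0.0784] [-4.2419  4.1838 11.9649] [0.6799 0.4099 0.1994]
side 102 46 fixed y 0.08908285824112333 slid y [-0.0617 -0.05   -0.0447]
top 130 6 fixed y 0.08536401788436196 slid y [-0.0609 -0.0569 -0.0507]
t 9.38 pos [ 0.4867 -0.2219  0.0784] ang 0.597 q6 -1.12 -> travel [-0.0012  0.0036  0.0014] spin -0.04 F [-3.009   2.4951 12.6212]
```

```bash
python3 -m inch '{"travel":[[0,0,0],[0,0,0],[0,0,0]],"spin":[0.05,0.1,0.1]}'
python3 -c "
from h import *
s=robot.read_state();print(s['force'],s['wrist_torque'])"
python3 -m inch '{"travel":[[0,0,0],[0,0,0],[0,0,0],[0,0,0],[0,0,0],[0,0,-0.02],[0,0,-0.05],[0,0,-0.09],[0,0,-0.13],[0,0,-0.16]],"spin":[0,0,0,0,0,0,0,0,0,0]}' 0.4
python3 - <<'E'
from h import *
to(.4065,-.3445,.15,.21)
E
```

```text
t: 9.63
tool_pos: [0.4867, -0.2218, 0.0785]
orientation: [1.61, 2.696, 0.002]
force: [-2.8, 4.8, 12.1]
opening: 0.0156
gripper_force: 31.2
[-2.8345  4.7963 12.091 ] [0.847  0.3867 0.2321]
t: 10.47
tool_pos: [0.486, -0.2222, 0.2399]
orientation: [1.606, 2.697, 0.0]
force: [1.0, -0.1, 1.0]
opening: 0.056
gripper_force: 0.0
t 10.47 pos [ 0.486  -0.2222  0.2399] ang 0.497 q6 -1.02 -> travel [-0.0694 -0.1283  0.0899] spin 0.287 F [ 1.0233 -0.0913  1.0174]
```

```bash
python3 -m inch '{"travel":[[-0.069,-0.128,0.03],[-0.069,-0.128,0.03],[-0.069,-0.128,0.03],[-0.069,-0.128,0.05],[-0.069,-0.128,0.07],[-0.069,-0.128,0.09],[-0.069,-0.128,0.09]],"spin":[0.1,0.2,0.287,0.287,0.287,0.287,0.287]}' 0.25
python3 span.py
python3 - <<'E'
from h import *
to(.4065,-.3445,.02,.21)
f=np.load("top_last.npz"); P,uv=cloud("top",f["d"]); S=np.load("stand.npz"); D=P[:,:2]-S["ctr"]; L=np.c_[D@S["xd"],D@S["yd"],P[:,2]]
k=L[(L[:,0]<-.045)&(L[:,0]>-.11)&(abs(L[:,1]+.055)<.05)&(L[:,2]>.06)&(L[:,2]<.12)]; print("knob",len(k),k.mean(0),cv2.minAreaRect(k[:,:2].astype(np.float32)))
print("initial had rect angle 53.6, size .024x.059")
r=f["rgb"][150:275,285:435,::-1]; cv2.imwrite("pics/t3.png",cv2.resize(r,None,fx=4.8,fy=4.8,interpolation=cv2.INTER_CUBIC))
E
```

```text
t: 11.05
tool_pos: [0.4034, -0.342, 0.1416]
orientation: [-1.973, -2.435, -0.001]
force: [-0.8, 1.1, -0.3]
opening: 0.0699
gripper_force: 0.0
11.05 [ 0.4034 -0.342   0.1416] [-0.8362  1.1454 -0.3108] [-0.0626  0.0602  0.0325]
side 104 48 fixed y 0.08969752410547213 slid y [-0.0621 -0.0517 -0.045 ]
top 129 74 fixed y 0.08572049894524733 slid y [-0.0611 -0.0543 -0.0484]
t 11.15 pos [ 0.4055 -0.3431  0.1461] ang 0.21 q6 -1.01 -> travel [-0.0018  0.0008  0.1261] spin -0.0 F [ 0.2369 -0.1041  1.3401]
knob 136 [-0.0697 -0.0538  0.0886] ((-0.06923931837081909, -0.05476415902376175), (0.034772083163261414, 0.053836721926927567), 74.61858367919922)
initial had rect angle 53.6, size .024x.059
```

View pics/t3.png

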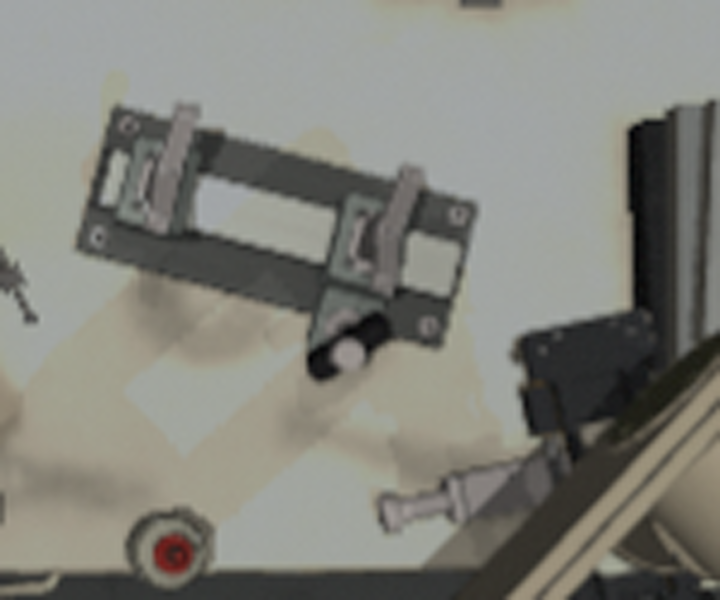

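The wing now runs from (313,370) to (388,325), leaning right as at the start, so it's tight. The span is 140 mm, and the spindle and bystanders haven't moved. Now I'll descend on the spindle.

```bash
python3 -m inch '{"travel":[[-0.001,0.001,0.04],[-0.001,0.001,0.08],[-0.001,0.001,0.1],[-0.001,0.001,0.115],[-0.001,0.001,0.125],[-0.001,0.001,0.132],[-0.001,0.001,0.138],[-0.001,0.001,0.142],[-0.001,0.001,0.142]],"spin":[0,0,0,0,0,0,0,0,0]}' 0.25
python3 - <<'E'
from h import *
to(.4065,-.3445,-.004,.21)
s=robot.read_state(); M=R.from_rotvec(s["orientation"]).as_matrix(); p=s["tool_pos"]
rgb,d=optics.read_camera("side"); P,uv=cloud("side",d); L=(P-p)@M
m=(abs(L[:,0])<.12)&(abs(L[:,1])<.06)&(P[:,2]>.005)&(P[:,2]<.034)&(abs(L[:,1])<.022); g=L[m]; print(len(g),"spindle in tool frame x",g[:,0].min(),g[:,0].max(),"y",np.percentile(g[:,1],[2,50,98]),"ztop",np.percentile(P[m,2],95))
b=g[abs(g[:,0])<.05]; print("body y",np.percentile(b[:,1],[2,98]))
m=(abs(L[:,0])<.015)&(abs(abs(L[:,1])-.042)<.014)&(L[:,2]<.03)&(L[:,2]>-.06)
for sg in (1,-1):
    g=P[m&(L[:,1]*sg>0)]; 
    if len(g): print(sg,len(g),np.percentile(g[:,2],[0,5,50]))
E
```

```text
t: 11.9
tool_pos: [0.4076, -0.3446, 0.0049]
orientation: [1.976, 2.442, -0.0]
force: [0.6, -0.3, -0.4]
opening: 0.0698
gripper_force: 0.0
t 11.9 pos [ 0.4076 -0.3446  0.0049] ang 0.21 q6 -1.01 -> travel [ 0.0004 -0.001   0.0089] spin 0.0 F [ 0.6489 -0.3167 -0.365 ]
196 spindle in tool frame x -0.09863940636198157 0.09912983762200783 y [-0.0189 -0.0009  0.0107] ztop 0.031030970834329985
body y [-0.0192  0.0109]
1 70 [-0.0035 -0.0025  0.034 ]
-1 58 [-0.0033 -0.0013  0.0358]
```

```bash
python3 -m inch '{"travel":[[0,-0.002,0.003],[0,-0.002,0.006],[0,-0.002,0.008],[0,-0.002,0.008]],"spin":[0,0,0,0]}' 0.25
python3 -m inch '{"travel":[[0,0,0],[0,0,0],[0,0,0],[0,0,0],[0,0,0],[0,0,0],[0,0,0],[0,0,0]],"spin":[0,0,0,0,0,0,0,0]}' 1 35
python3 -m inch '{"travel":[[0,0,-0.005],[0,0,-0.01],[0,0,-0.02],[0,0,-0.03],[0,0,-0.03],[0,0,-0.03]],"spin":[0,0,0,0,0,0]}'
```

```text
t: 12.28
tool_pos: [0.405, -0.3446, -0.0038]
orientation: [-1.976, -2.441, -0.0]
force: [-0.1, 0.6, -0.0]
opening: 0.0698
gripper_force: 0.0
t: 12.95
tool_pos: [0.4048, -0.345, -0.0034]
orientation: [-1.976, -2.442, 0.001]
force: [-3.4, -0.1, 3.0]
opening: 0.0297
gripper_force: 35.0
t: 13.45
tool_pos: [0.4062, -0.3456, 0.028]
orientation: [1.975, 2.44, -0.0]
force: [0.4, -0.1, -4.3]
opening: 0.0295
gripper_force: 35.0
```

```bash
python3 -m inch '{"travel":[[0,0,-0.04],[0,0,-0.08],[0,0,-0.12],[0,0,-0.16],[0,0,-0.19],[0,0,-0.21],[0,0,-0.21],[0,0,-0.21]],"spin":[0,0,0,0,0,0,0,0]}'
python3 span.py
python3 - <<'E'
from h import *
to(*sw(-.001,.0165),.23,-.278)
s=robot.read_state(); M=R.from_rotvec(s["orientation"]).as_matrix(); p=s["tool_pos"]
for n in ("side","top"):
    P,uv=cloud(n,np.load(f"{n}_last.npz")["d"]); L=(P-p)@M
    m=(abs(L[:,0])<.11)&(abs(L[:,0])>.02)&(abs(L[:,1])<.025)&(L[:,2]<.02)&(L[:,2]>-.045); g=L[m]
    if len(g)<10: print(n,len(g)); continue
    a=np.polyfit(g[:,0],g[:,1],1); c=np.polyfit(g[:,0],g[:,2],1); print(n,len(g),"x",g[:,0].min(),g[:,0].max(),"yaw in hand",a,"pitch",c,"z",np.percentile(g[:,2],[2,50,98]))
P,uv=cloud("top",np.load("top_last.npz")["d"]); S=np.load("stand.npz"); D=P[:,:2]-S["ctr"]; L=np.c_[D@S["xd"],D@S["yd"],P[:,2]]
v=L[(L[:,2]>.12)&(L[:,2]<.17)&(abs(L[:,0])<.05)]
for lo,hi in((.06,.11),(-.08,-.03)):
    w=v[(v[:,1]>lo)&(v[:,1]<hi)]; print("V",len(w),w[:,0].min(),w[:,0].max(),"lowest pts",w[np.argsort(w[:,2])[:8]].mean(0),"y",np.percentile(w[:,1],[2,50,98]))
    f=w[w[:,0]<0];b=w[w[:,0]>0]; pf=np.polyfit(f[:,2],f[:,0],1);pb=np.polyfit(b[:,2],b[:,0],1); print("   arm mid x at z=.15:",(np.polyval(pf,.15)+np.polyval(pb,.15))/2)
E
```

```text
t: 14.12
tool_pos: [0.4057, -0.3452, 0.237]
orientation: [1.975, 2.44, -0.0]
force: [-0.3, 0.5, -6.0]
opening: 0.03
gripper_force: 35.0
14.1167 [ 0.4057 -0.3452  0.237 ] [-0.3283  0.5202 -5.9572] [-0.0276  0.0739  0.024 ]
side 104 47 fixed y 0.08919863671214495 slid y [-0.062  -0.0515 -0.0451]
top 126 71 fixed y 0.0854782549501685 slid y [-0.0614 -0.0543 -0.0484]
t 14.22 pos [ 0.4044 -0.3439  0.2338] ang 0.21 q6 -1.01 -> travel [0.1316 0.2072 0.0038] spin 0.488 F [ 0.1623  0.2565 -5.1295]
side 124 x -0.09897788737702373 0.09711546082194797 yaw in hand [-0.0136  0.004 ] pitch [ 0.0815 -0.0302] z [-0.038  -0.0271 -0.0075]
top 257 x 0.02030409911952594 0.09426869116755464 yaw in hand [-0.0278  0.0064] pitch [ 0.1241 -0.0349] z [-0.037  -0.0291 -0.0113]
V 137 -0.039594567578768294 0.03662104252664307 lowest pts [0.0009 0.0884 0.1271] y [0.0785 0.0857 0.093 ]
   arm mid x at z=.15: -0.00046626214706507046
V 144 -0.03851484435377224 0.03811678135172268 lowest pts [-0.0014 -0.05    0.1266] y [-0.0615 -0.0539 -0.0472]
   arm mid x at z=.15: 0.00016411374114426447
```

Run:
```python
from h import *
s=robot.read_state(); M=R.from_rotvec(s["orientation"]).as_matrix(); p=s["tool_pos"]
for n in ("side","top"):
    P,uv=cloud(n,np.load(f"{n}_last.npz")["d"]); L=(P-[.4057,-.3452,.237])@M
    m=(abs(L[:,0])<.11)&(abs(L[:,1])<.03)&(L[:,2]<.02)&(L[:,2]>-.06); g=L[m]; print(n)
    for x in np.arange(-.1,.1,.0125):
        q=g[(g[:,0]>=x)&(g[:,0]<x+.0125)]
        if len(q): print("  x%.3f n%d"%(x+.006,len(q)),"z",q[:,2].min(),np.median(q[:,2]),q[:,2].max(),"y",np.percentile(q[:,1],[5,50,95]))
```

```text
side
  x-0.094 n3 z -0.023408487054671766 -0.020605698451422582 -0.01684817535645453 y [0.0105 0.0113 0.0114]
  x-0.044 n2 z -0.03418014362325348 -0.03383133940794744 -0.03348253519264141 y [-0.0127 -0.0112 -0.0097]
  x-0.032 n4 z -0.035288788713132 -0.0339919778923342 -0.032827661601836866 y [-0.0132 -0.0053 -0.0009]
  x-0.019 n6 z -0.03462973906066396 -0.03365989736511926 -0.032243768249971924 y [-0.014  -0.0044  0.0042]
  x-0.007 n10 z -0.05153719022372978 -0.03403492938290874 -0.004664546739824188 y [-0.0157 -0.0088  0.0084]
  x0.006 n76 z -0.05901681482757276 -0.03921823109878326 -0.008101941386125156 y [-0.0285  0.0129  0.0287]
  x0.018 n32 z -0.05980572498388521 -0.03238284759733335 -0.006205774292880396 y [-0.0249  0.0142  0.0261]
  x0.031 n15 z -0.03494607200661801 -0.032263977898570606 -0.006481277316119734 y [-0.0084  0.0134  0.015 ]
  x0.043 n28 z -0.033596302262785274 -0.03021796178501307 -0.0037145051372946313 y [-0.014  0.006  0.014]
  x0.056 n21 z -0.032739214215519355 -0.024869144740733616 -0.008168046379928011 y [-0.0075  0.007   0.0149]
  x0.068 n3 z -0.02561217231
[... 453 characters left out ...]
497 -0.02659323096386275 y [0.0004 0.0079 0.0142]
  x0.031 n52 z -0.0369268589695125 -0.029097148130279915 -0.0016776619025889708 y [-0.0075  0.0047  0.0174]
  x0.043 n59 z -0.03560397850844157 -0.029657004932979535 -0.0007370529210689789 y [-0.0104  0.0027  0.0173]
  x0.056 n40 z -0.03517305374104579 -0.022536490686147655 -0.005150486878417895 y [-0.005   0.0038  0.0121]
  x0.068 n27 z -0.026912757832480677 -0.02164640713037901 -0.014044421998527384 y [-0.0039  0.0024  0.0096]
  x0.081 n28 z -0.029693198719690974 -0.022174482534437448 -0.013902317226396338 y [-0.0037  0.0044  0.0112]
  x0.093 n39 z -0.03197996921026033 -0.023833597356898828 -0.0073899470768859265 y [-0.0083  0.0043  0.0139]
```

```bash
python3 -m inch '{"travel":[[0.018,0.028,0],[0.036,0.056,0],[0.054,0.084,0],[0.072,0.112,0],[0.09,0.14,0],[0.107,0.168,0],[0.122,0.192,0],[0.131,0.207,0],[0.131,0.207,0],[0.131,0.207,0]],"spin":[0.05,0.11,0.17,0.23,0.29,0.35,0.41,0.46,0.488,0.488]}'
cat > chk.py <<'E'
from h import *
S=np.load("stand.npz"); to(*sw(0,.016),.1254,-.278)
for n in ("side","top"):
    rgb,d=optics.read_camera(n); P,_=cloud(n,d); np.savez(f"{n}_last.npz",rgb=rgb,d=d)
    D=P[:,:2]-S["ctr"]; L=np.c_[D@S["xd"],D@S["yd"],P[:,2]]
    print(n)
    lo,hi=ZR
    for nm,a,b in (("collar+",.098,.12),("journal+",.075,.097),("body+",.03,.065),("body-",-.035,-.0),("journal-",-.065,-.04),("collar-",-.092,-.067)):
        q=L[(abs(L[:,0])<.03)&(L[:,1]>a)&(L[:,1]<b)&(L[:,2]>lo)&(L[:,2]<hi)]
        if len(q)>2: print("  ",nm,len(q),"x",np.percentile(q[:,0],[5,50,95]),"z",np.percentile(q[:,2],[2,50,98]),"y",q[:,1].min(),q[:,1].max())
E
sed 's/ZR/(.2,.285)/' chk.py | python3 -
```

```text
t: 15.05
tool_pos: [0.5797, -0.1718, 0.2328]
orientation: [-2.503, -1.89, 0.005]
force: [-0.6, -1.3, -4.7]
opening: 0.03
gripper_force: 35.0
t 15.05 pos [ 0.5797 -0.1718  0.2328] ang -0.277 q6 -0.1 -> travel [-0.0007  0.0016  0.1074] spin 0.001 F [-0.5731 -1.2584 -4.7041]
side
   collar+ 49 x [-0.0139 -0.0036  0.0081] z [0.239  0.2518 0.2632] y 0.10236283259778438 0.11699719644177269
   journal+ 13 x [-0.0101 -0.0085 -0.0001] z [0.2487 0.2568 0.2582] y 0.07542495934978694 0.0952665972162058
   body+ 75 x [-0.0208 -0.0144  0.0144] z [0.2383 0.2619 0.2754] y 0.030039535709411123 0.06484348967892764
   body- 9 x [0.0018 0.0085 0.0106] z [0.2645 0.2655 0.2675] y -0.03442841368572106 -0.006102114827449066
   collar- 20 x [-0.0154 -0.0096 -0.0039] z [0.2417 0.2547 0.264 ] y -0.0848456829805015 -0.06847867432003232
top
   collar+ 43 x [-0.0105  0.      0.0119] z [0.2494 0.261  0.2678] y 0.09855320565230333 0.11175072946863224
   journal+ 49 x [-0.0058  0.0002  0.008 ] z [0.2506 0.258  0.2644] y 0.07588740351911628 0.09681918080574119
   journal- 48 x [-0.0086 -0.0023  0.0054] z [0.2518 0.257  0.2628] y -0.06459079789792871 -0.04155285446626512
   collar- 21 x [-0.0091 -0.0034  0.0042] z [0.2499 0.2584 0.2661] y -0.07600535278734384 -0.0678106634679879
```

```bash
python3 -m inch '{"travel":[[0,0.001,0.02],[0,0.001,0.04],[0,0.001,0.06],[0,0.001,0.072],[0,0.001,0.08],[0,0.001,0.085],[0,0.001,0.089],[0,0.001,0.092],[0,0.001,0.092]],"spin":[-0.01,-0.02,-0.02,-0.02,-0.02,-0.02,-0.02,-0.02,-0.02]}'
sed 's/ZR/(.145,.19)/' chk.py | python3 -
```

```text
t: 15.9
tool_pos: [0.5816, -0.174, 0.1448]
orientation: [2.488, 1.917, 0.0]
force: [-0.9, -0.2, -4.4]
opening: 0.0296
gripper_force: 35.0
t 15.9 pos [ 0.5816 -0.174   0.1448] ang -0.258 q6 -0.12 -> travel [ 0.0009 -0.0013  0.0194] spin 0.02 F [-0.8967 -0.2347 -4.3989]
side
   collar+ 48 x [-0.0131 -0.0018  0.009 ] z [0.151  0.1643 0.1753] y 0.10102026883297516 0.1142815532030979
   journal+ 38 x [-0.0271  0.0102  0.0291] z [0.146  0.1568 0.1715] y 0.07905133671519375 0.09614985851328701
   body+ 78 x [-0.0162 -0.0104  0.0143] z [0.1503 0.1729 0.1808] y 0.030207158143188046 0.06493967120665241
   body- 18 x [-0.0037  0.007   0.0153] z [0.1756 0.1779 0.1793] y -0.034780599943467605 -0.0003032878030192144
   journal- 10 x [-0.0294 -0.0245 -0.0063] z [0.1456 0.1508 0.1703] y -0.062370989654645076 -0.04441172367744288
   collar- 15 x [-0.0104 -0.0054 -0.002 ] z [0.1517 0.1643 0.1736] y -0.08732109747259588 -0.06900444811268015
top
   collar+ 40 x [-0.0093  0.001   0.0129] z [0.165  0.1719 0.1808] y 0.09818414622902559 0.11137552079635178
   journal+ 98 x [-0.0265  0.0025  0.0276] z [0.1457 0.1619 0.1756] y 0.07517463096011012 0.09682376146209434
   journal- 45 x [-0.0288 -0.0159  0.0017] z [0.1473 0.1616 0.1724] y -0.06393688128188603 -0.041906924793363304
   collar- 5 x [-0.0043  0.0004  0.0008] z [0.1627 0.1711 0.1765] y -0.07362198842315418 -0.07034664403116513
```

```bash
python3 -m inch '{"travel":[[0,-0.001,0.003],[0,-0.001,0.006],[0,-0.001,0.009],[0,-0.001,0.011],[0,-0.001,0.013],[0,-0.001,0.014],[0,-0.001,0.015],[0,-0.001,0.016],[0,-0.001,0.016]],"spin":[0,0,0,0,0,0,0,0,0]}'
python3 -m inch '{"travel":[[0,0,0.001],[0,0,0.002],[0,0,0.003],[0,0,0.003]],"spin":[0,0,0,0]}'
```

```text
t: 16.75
tool_pos: [0.5806, -0.1736, 0.1289]
orientation: [2.489, 1.917, 0.0]
force: [-1.2, 0.9, -1.0]
opening: 0.0299
gripper_force: 35.0
t: 17.08
tool_pos: [0.5807, -0.1736, 0.1283]
orientation: [2.488, 1.917, 0.001]
force: [-9.4, 4.5, 12.5]
opening: 0.03
gripper_force: 35.0
```

```bash
python3 -m inch '{"travel":[[0,-0.001,-0.001],[0,-0.002,-0.001],[0,-0.002,0],[0,-0.002,0]],"spin":[0,0,0,0]}'
sed 's/ZR/(.13,.175)/' chk.py | python3 -; python3 -c "
from h import *
print(robot.read_state()['wrist_torque'])"
```

```text
t: 17.42
tool_pos: [0.5787, -0.1733, 0.1264]
orientation: [2.488, 1.916, 0.001]
force: [-2.5, 1.9, 4.4]
opening: 0.0296
gripper_force: 35.0
t 17.42 pos [ 0.5787 -0.1733  0.1264] ang -0.258 q6 -0.12 -> travel [0.0009 0.0016 0.001 ] spin 0.02 F [-2.5387  1.9065  4.3505]
side
   collar+ 48 x [-0.0148 -0.0053  0.007 ] z [0.1339 0.1451 0.1565] y 0.09818046099211528 0.11292762021080506
   journal+ 67 x [-0.0252  0.0003  0.0266] z [0.1316 0.1501 0.1637] y 0.07573585804689359 0.09683446329724332
   body+ 61 x [-0.0181 -0.0043  0.0114] z [0.1447 0.1568 0.1611] y 0.03104180365805483 0.06480125261020152
   body- 12 x [-0.0019  0.0045  0.0094] z [0.1573 0.16   0.1622] y -0.02823946306465406 -0.001770103869679135
   journal- 32 x [-0.0281 -0.0126  0.0284] z [0.1348 0.1517 0.163 ] y -0.06045490109530102 -0.04352923857519226
   collar- 15 x [-0.0136 -0.0088 -0.0055] z [0.1378 0.1502 0.1579] y -0.08550298693987934 -0.06809187131899161
top
   collar+ 35 x [-0.0114 -0.0018  0.0092] z [0.1434 0.1541 0.1619] y 0.09826896252507811 0.11098239429518017
   journal+ 119 x [-0.0265  0.0004  0.0269] z [0.139  0.1508 0.1641] y 0.07574624922933695 0.0965401034485113
   journal- 62 x [-0.0282 -0.0101 -0.0006] z [0.1337 0.1499 0.1648] y -0.06493072804748873 -0.04082144233716682
   collar- 7 x [-0.0081 -0.0045 -0.0015] z [0.1444 0.1488 0.155 ] y -0.07432557335549331 -0.0683672647248395
[-0.1463  0.7456 -0.186 ]
```

```bash
python3 -m inch '{"travel":[[0,-0.0005,0],[0,-0.0005,0.001],[0,-0.0005,0.001]],"spin":[0.01,0.01,0.01]}'
python3 -c "
from h import *
s=robot.read_state(); print(s['force'],s['wrist_torque'],s['tool_pos'])"
```

```text
t: 17.77
tool_pos: [0.5783, -0.1732, 0.1259]
orientation: [2.498, 1.904, 0.001]
force: [-5.7, 0.2, 10.0]
opening: 0.0297
gripper_force: 35.0
[-5.7281  0.1779 10.0285] [ 0.194   0.9329 -0.1106] [ 0.5783 -0.1732  0.1259]
```

```bash
python3 -m inch '{"travel":[[0,-0.0005,-0.001],[0,-0.0005,-0.001],[0,-0.0005,-0.001],[0,-0.0005,-0.001]],"spin":[0,0,0,0]}' 1 5
python3 -m inch '{"travel":[[0,0,0],[0,0,0],[0,0,0],[0,0,0],[0,0,0],[0,0,0]],"spin":[0,0,0,0,0,0]}' 0.5
sed 's/ZR/(.13,.175)/' chk.py | python3 -
```

```text
t: 18.1
tool_pos: [0.5781, -0.1731, 0.1259]
orientation: [2.498, 1.904, 0.001]
force: [2.2, -0.1, 1.9]
opening: 0.0301
gripper_force: 5.0
t: 18.6
tool_pos: [0.5774, -0.1727, 0.1254]
orientation: [-2.498, -1.905, 0.0]
force: [-0.4, 0.3, -0.8]
opening: 0.0465
gripper_force: 0.0
t 18.6 pos [ 0.5774 -0.1727  0.1254] ang -0.268 q6 -0.11 -> travel [ 0.0008  0.003  -0.    ] spin 0.01 F [-0.3575  0.2692 -0.8028]
side
   collar+ 46 x [-0.015  -0.0046  0.0067] z [0.1331 0.1459 0.1559] y 0.09858771396903214 0.1146065615328136
   journal+ 62 x [-0.0253 -0.0054  0.0279] z [0.132  0.1486 0.1613] y 0.0750391022180064 0.09515096922103931
   body+ 58 x [-0.0185 -0.0081  0.0096] z [0.1462 0.1572 0.1611] y 0.030082486550788573 0.0646877291327775
   body- 26 x [-0.0168 -0.0015  0.0095] z [0.1353 0.159  0.161 ] y -0.03499070136285594 -0.00010046410180213877
   journal- 26 x [-0.0276  0.0218  0.0289] z [0.1398 0.1547 0.1638] y -0.061812012257606755 -0.04654956330480977
top
   collar+ 36 x [-0.0112 -0.0015  0.01  ] z [0.1409 0.1531 0.1598] y 0.09813239867718178 0.11099472904720392
   journal+ 122 x [-0.0259  0.0006  0.027 ] z [0.1369 0.1503 0.1635] y 0.0751888797040278 0.0967501928936709
   journal- 57 x [-0.0285 -0.0122 -0.0018] z [0.1395 0.1491 0.1644] y -0.06439608543505146 -0.04059482151732741
   collar- 6 x [-0.0079 -0.0056 -0.0034] z [0.1427 0.1492 0.1539] y -0.07358822664089923 -0.06757916068841735
```

Released and resting, with the body top at about 160 mm. I'll lift straight up, back off and check.

```bash
python3 -m inch '{"travel":[[0,0,-0.01],[0,0,-0.025],[0,0,-0.05],[0,0,-0.09],[0,0,-0.12],[0,0,-0.14]],"spin":[0,0,0,0,0,0]}'
python3 -m inch '{"travel":[[0.02,-0.03,0],[0.04,-0.07,0],[0.06,-0.1,0],[0.09,-0.13,0],[0.12,-0.16,0],[0.15,-0.18,0],[0.18,-0.2,0],[0.2,-0.2,0],[0.2,-0.2,0]],"spin":[0,0,0,0,0,0,0,0,0]}'
sed 's/ZR/(.128,.175)/' chk.py | python3 -
python3 - <<'E'
from h import *
a=np.load("top_last.npz")["rgb"][150:275,285:435,::-1]; b=np.load("side_last.npz")["rgb"][150:250,220:340,::-1]
cv2.imwrite("pics/end.png",np.vstack([cv2.resize(a,(480,300)),cv2.resize(b,(480,300))]))
E
```

```text
t: 19.2
tool_pos: [0.5786, -0.1732, 0.2709]
orientation: [2.495, 1.902, 0.004]
force: [0.4, -0.4, -0.4]
opening: 0.0465
gripper_force: 0.0
t: 19.95
tool_pos: [0.4375, 0.0763, 0.2669]
orientation: [2.494, 1.909, 0.004]
force: [-0.0, 0.1, 0.9]
opening: 0.0464
gripper_force: 0.0
t 19.95 pos [0.4375 0.0763 0.2669] ang -0.264 q6 0.32 -> travel [-0.2034  0.2029  0.1415] spin 0.014 F [-0.0158  0.1215  0.872 ]
side
   collar+ 47 x [-0.0161 -0.0049  0.006 ] z [0.133  0.1457 0.157 ] y 0.09830345934544484 0.11469614638636517
   journal+ 62 x [-0.026  -0.0029  0.0263] z [0.1311 0.1485 0.1628] y 0.07811900621105085 0.09594067124717327
   body+ 54 x [-0.0188 -0.0084  0.011 ] z [0.1457 0.1569 0.1605] y 0.030560045458809117 0.06495851095200975
   body- 52 x [-0.0187 -0.0149  0.0102] z [0.1314 0.1573 0.1602] y -0.03485350623212346 -0.0011625905356861866
   journal- 40 x [-0.0277  0.0001  0.0286] z [0.1328 0.1513 0.1634] y -0.06493424884468195 -0.04067653112671166
   collar- 21 x [-0.0145 -0.0087  0.0032] z [0.1389 0.1516 0.1576] y -0.08599853125137392 -0.0670207334602049
top
   collar+ 36 x [-0.0111 -0.0016  0.0097] z [0.1401 0.1528 0.1596] y 0.09891057998182416 0.11079401146457232
   journal+ 121 x [-0.0261  0.0014  0.0265] z [0.1396 0.1496 0.1644] y 0.07509288450638252 0.09676948626301504
   body+ 139 x [-0.0142 -0.0011  0.0138] z [0.1359 0.1571 0.1642] y 0.030453841642984685 0.06489496716763625
   body- 126 x [-0.0139 -0.0023  0.0114] z [0.1327 0.1575 0.1642] y -0.034638536921390906 -0.00015274412318618943
   journal- 124 x [-0.026   0.0005  0.0266] z [0.1359 0.1517 0.1648] y -0.06492589197733874 -0.04059757668939645
   collar- 42 x [-0.009  -0.001   0.0098] z [0.1423 0.1527 0.1602] y -0.0831821853408277 -0.06726955659415244
```

View pics/end.png

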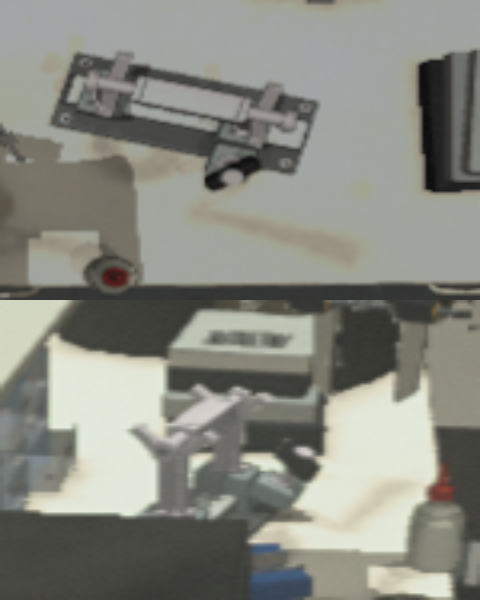

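The spindle lies level in both V's, its body centred at (190,100) in the top view. Both collar tops agree within 1 mm. The wing at (230,175) still leans right (tight), the bottle at (115,275) hasn't moved, and the arm is clear.

```bash
python3 -c "
from plant import close_job
print(close_job())"
```

```text
the job is handed in; nothing more can be done
None
```

I slid the V stand out to a span of about 140 mm, turned the knob back to tight, laid the long spindle level in both V notches and handed the job in at about 20 s; the hand-in call returned no verdict.

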